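Stow the reagent bottles in the divided tote

ROBOT

A 6-joint arm with a two-finger parallel gripper is mounted at the origin on the work surface. World frame = base frame: x ahead of the robot, y to its left, z up, the work surface at z = 0. Lengths are in m, angles in rad, forces in N, time in s.
With the tool pointing down it reaches from about 0.35 to 0.875 m from the base axis. Payload 4.2 kg.
Tool frame: the origin (TCP) lies midway between the tips of the shut fingers; the grasp point (between the pads) lies 19 mm behind it; z points along the fingers, y is the line along which they close (so a half turn about z gives the same grasp; the last joint's range is limited). The gripper opens to 87 mm and grips with 3 to 60 N. Pads are 19 mm wide; open, the fingers measure 117 mm over their backs; the gripper's body (75 mm by 190 mm) begins 51 mm behind the grasp point.
Start: joints at [-0.905, 0.385, 0.008, 0, -1.194, -0.259], TCP at [0.247, -0.574, 0.202] pointing down, gripper open.
Joint ranges: [-3.14, 3.14], [-1.21, 2.06], [-1.07, 1.41], [-3.16, 2.05], [-2.99, -0.16], [-3.1, 3.1]. Speed limits (rad/s): [2.79, 2.79, 3.14, 3.14, 3.14, 3.14].

INTERFACE

Orientations are given as a rotation vector (axis times angle).
In Python, from bench import r gives the robot as it stands.
- The arm moves only by the tool apply_moves, never from a script. Its argument "moves" is a list of rows, each a list of 5 numbers: the gripper's target within -1 to 1 (fully open at 1, half-way at 0, shut at -1), then the shift along the world's x, y, z in cm, then the turn about the world's z in rad. In form: [[hand, x, y, z, turn], ...]. A call has 1 to 20 rows; each row is the pose to reach, as a shift and turn from the pose commanded when the call began; what a row does not reach only later rows make up. A row lasts 1/12 s, in which the tool goes at most 41.7 mm and 7.16 degrees, less where a joint would pass 70% of its speed; a pose out of reach is approached as far as the arm can. A call with a gripper value outside its range is refused whole. The fingers move at their own pace and stop on an object; the grip force is fixed at half the most. Time passes only in rows, so rows that repeat a pose let the fingers close. It gives the time, the measured TCP pose, the force, the opening and the grip force at its end, in the units of the state.
- r.observe(): the state, without advancing time (a new reading comes with each control period).
- r.read_camera(name): name is "scene" or "side" or "wrist"; returns a dict with "frame" (384x512x3 uint8, red, green, blue), "z_map" (384x512 float32, m along the optical axis (not along the pixel's ray), 0 where there is no reading), "fx", "fy", "cx", "cy" (pixels), "R" (3x3) and "t" (3): a world point X has camera coordinates R X + t. Camera axes: x right, y down, z forward; pixel columns grow to the right and rows downward; lengths in m; the calibration is good to about 2 mm. A picture is of the moment at which its call begins.
- r.hand_in(): hands the job in; it is judged then, once.
Trained networks look in the newest picture that a camera, given by its name, has taken for a name from the list of things; names that differ only in an ending like _2 or _b are one class to them, and where a whole thing is asked for, a point or a joint stands for the part that bears it (a point fixed in the world has none). Each returns a list of dicts, best first, with "score" (0 to 1); they miss things now and then, are a little off and sometimes report something else, mostly with a low value. They report only what shows in the picture. A call takes as long as a camera call.
- r.find_in(label, camera): "position" ([x, y, z] in m, in world coordinates, good to about 4 mm: the middle of the surface that is visible of it).
The state is a dict: "t": time; "qpos": joint angles; "dq": joint speeds; "tau": joint torques, N m; "tcp_pos": TCP position; "ee_rot": TCP orientation; "ft_force": force on the tool from outside, world axes, zero at the start; "torque": the same for the moment, N m; "opening": finger opening in m; "gripper_force": force on a finger pad.
Only numpy, scipy, OpenCV 4.12 (cv2) and the standard library are available. Lean on these libraries where they do the work, as an engineer would, in place of code of your own. Each camera call takes 0.05 s, during which the arm holds its last target. There are 200 camera calls.

TASK

Put the three white reagent bottles away in the divided tote: stand each one upright in the compartment that matches its size, fully down on the compartment's floor. Lower them in rather than dropping them, and leave the beaker, the amber bottle and the vial rack alone.

Things in the scene. Friction and masses are not known exactly. Their poses are not given: they have to be found in the camera images.
- tote: White plastic tote, 128 mm (its x) by 264 mm (its y), with low walls 4 mm thick reaching 34 mm above the bench and a small 14 mm lug at each end (x is its short way). Fixed to the bench. Holds three grey inserts in a row along its y. Origin: centre of its underside, z up.
- insert_large: Grey insert, the large bottle's compartment; order in the tote varies. Fixed block 118 (x) by 84 (y) by 28 mm high on the tote's 4 mm floor. Rectangular pocket in its middle, open upward: 104 mm along x, 62 mm along y, 24 mm deep, mouth bevelled 2 mm. Origin: centre of its underside (4 mm above the bench), z up; pocket floor 4 mm, mouth 28 mm above the origin.
- insert_medium: Grey insert, the medium bottle's compartment; order in the tote varies. Fixed block 118 (x) by 84 (y) by 28 mm high on the tote's 4 mm floor. Rectangular pocket in its middle, open upward: 82 mm along x, 52 mm along y, 24 mm deep, mouth bevelled 2 mm. Origin: centre of its underside (4 mm above the bench), z up; pocket floor 4 mm, mouth 28 mm above the origin.
- insert_small: Grey insert, the small bottle's compartment; order in the tote varies. Fixed block 118 (x) by 84 (y) by 28 mm high on the tote's 4 mm floor. Rectangular pocket in its middle, open upward: 62 mm along x, 44 mm along y, 24 mm deep, mouth bevelled 2 mm. Origin: centre of its underside (4 mm above the bench), z up; pocket floor 4 mm, mouth 28 mm above the origin.
- bottle_large: The large white oblong reagent bottle, loose, upright on the bench at any yaw: 90 mm long (x) by 48 mm wide (y), straight-sided to 80 mm; round blue cap 42 mm across on top at the +x end, its top 100 mm above the underside. Fits its pocket either way round, 7 mm play all round. About 300 g. Origin: centre of its underside, z up.
- bottle_medium: The medium white oblong reagent bottle, loose, upright on the bench at any yaw: 68 mm long (x) by 38 mm wide (y), straight-sided to 72 mm; round blue cap 32 mm across on top at the +x end, its top 92 mm above the underside. Fits its pocket either way round, 7 mm play all round. About 180 g. Origin: centre of its underside, z up.
- bottle_small: The small white oblong reagent bottle, loose, upright on the bench at any yaw: 48 mm long (x) by 30 mm wide (y), straight-sided to 64 mm; round blue cap 24 mm across on top at the +x end, its top 84 mm above the underside. Fits its pocket either way round, 7 mm play all round. About 90 g. Origin: centre of its underside, z up.
- beaker: Bystander: empty clear glass beaker, 68 mm across at the rim, 85 mm high, standing loose. Origin: centre of its underside.
- amber_bottle: Bystander: closed amber glass bottle, 60 mm across, 140 mm high, standing loose. Origin: centre of its underside.
- vial_rack: Bystander: white rack 50 mm (x) by 150 mm (y) with five capped vials, 67 mm high in all, fixed. Origin: centre of its underside.

How it is judged:
By the outcome, as a careful person would: the job done as asked, in the order asked, and still so for the second after the job is handed in, with the robot touching nothing.
It also fails if it takes over 72 s, if anything falls off the work surface, if the arm or the gripper's body presses on something with over 40 N, if the wrist force passes 120 N, or if a joint passes its speed limit or range.

## Working session

There is one attempt and no reset: what is moved stays moved. The work goes in short steps, Python scripts to look and compute and a tool call to move; the robot and the scene stay as the last step left them, time stands still between calls to the robot, and variables do not carry over. Pictures are saved under pics/ and viewed, at most 10 in all, crops included, and the job is handed in when it is done.

Besides the shell and the picture viewer there is one more tool, called after "Request:" in YAML: its name, and indented under it one key for each argument. apply_moves: Moves the arm, as the interface text tells. Its arguments: {"type":"object","properties":{"moves":{"type":"array"}},"required":["moves"]}

```bash
mkdir -p pics
python3 - <<'E'
from bench import r
import cv2,numpy as np
o=r.observe();print(o['t'],o['tcp_pos'],o['ee_rot'],o['opening'])
ims=[]
for c in ['scene','side']:
    d=r.read_camera(c);cv2.imwrite(f'pics/{c}0.png',d['frame'][:,:,::-1]);np.savez(f'{c}0.npz',**d)
    print(c,(-d['R'].T@d['t']).round(3))
    for n in ['tote','insert_large','insert_medium','insert_small','bottle_large','bottle_medium','bottle_small','beaker','amber_bottle','vial_rack']:
        print(n,[(np.round(f['position'],3).tolist(),round(f['score'],2)) for f in r.find_in(n,c)[:2]])
E
```

```text
0.0 [ 0.2470334  -0.57339364  0.20066023] [ 0.6341682  -3.07636613 -0.00335169] 0.08713581948899049
scene [ 1.245 -0.482  0.519]
tote [([0.658, 0.135, 0.022], 0.89)]
insert_large [([0.548, 0.201, 0.029], 0.7)]
insert_medium [([0.467, 0.219, 0.033], 0.55), ([0.456, -0.115, 0.058], 0.16)]
insert_small [([0.637, 0.173, 0.034], 0.72), ([0.456, -0.113, 0.058], 0.58)]
bottle_large [([0.456, -0.116, 0.058], 0.7)]
bottle_medium [([0.632, -0.109, 0.053], 0.93)]
bottle_small [([0.469, -0.344, 0.041], 0.92), ([0.457, -0.115, 0.06], 0.7)]
beaker [([0.782, -0.181, 0.06], 0.67)]
amber_bottle [([0.716, -0.363, 0.079], 0.77)]
vial_rack [([0.822, -0.027, 0.042], 0.84), ([0.547, 0.2, 0.029], 0.59)]
side [0.213 0.446 0.815]
tote [([0.504, 0.218, 0.036], 0.62)]
insert_large [([0.581, 0.179, 0.008], 0.94)]
insert_medium [([0.489, 0.201, 0.031], 0.79), ([0.656, 0.156, 0.033], 0.48)]
insert_small [([0.654, 0.157, 0.033], 0.92)]
bottle_large [([0.426, -0.077, 0.081], 0.76)]
bottle_medium [([0.603, -0.082, 0.069], 0.73), ([0.765, -0.168, 0.06], 0.44)]
bottle_small [([0.448, -0.333, 0.048], 0.65)]
beaker [([0.765, -0.166, 0.059], 0.57)]
amber_bottle [([0.683, -0.344, 0.077], 0.56), ([0.792, 0.004, 0.036], 0.5)]
vial_rack [([0.795, 0.001, 0.035], 0.93)]
```

View pics/scene0.png

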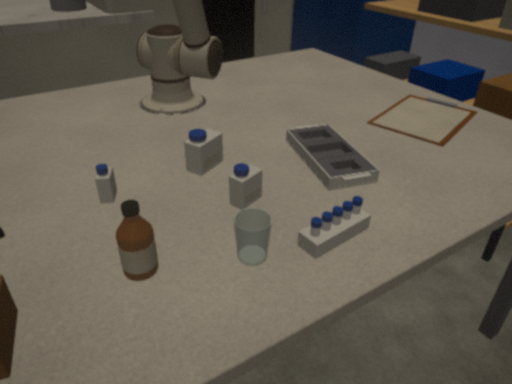

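View pics/side0.png

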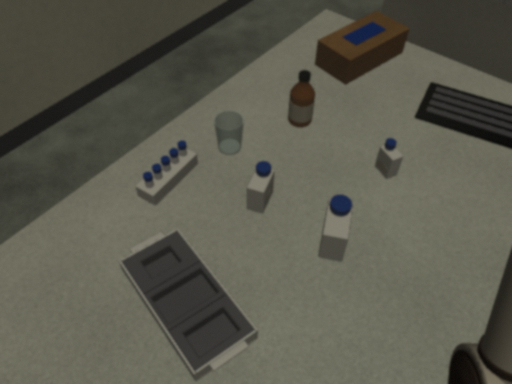

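```bash
cat > h.py <<'E'
import numpy as np,cv2
def cloud(ds):
    P=[];C=[]
    for d in ds:
        z=d['z_map'];v,u=np.nonzero(z>0);zz=z[v,u]
        X=np.c_[(u-d['cx'])/d['fx']*zz,(v-d['cy'])/d['fy']*zz,zz]
        P.append((X-d['t'])@d['R']);C.append(d['frame'][v,u])
    return np.vstack(P),np.vstack(C).astype(int)
def rect(Q):
    (c,(a,b),t)=cv2.minAreaRect((Q*1000).astype(np.float32))
    if a<b:a,b,t=b,a,t+90
    return np.round(c,1),round(a,1),round(b,1),round((t+90)%180-90,1)
E
python3 - <<'E'
from h import *
for cam in ['scene','side']:
    P,C=cloud([dict(np.load(f'{cam}0.npz'))])
    print(cam)
    for n,c,h,cd in [('L',(.44,-.09),.08,42),('M',(.62,-.095),.072,32),('S',(.455,-.335),.064,24)]:
        near=np.hypot(*(P[:,:2]-c).T)<.075
        top=P[near&(abs(P[:,2]-h)<.003)][:,:2]
        body=P[near&(P[:,2]>.012)&(P[:,2]<h+.003)][:,:2]
        cap=P[near&(abs(P[:,2]-h-.02)<.003)][:,:2]
        print(n,'body',rect(body),'top',len(top),rect(top),'cap',len(cap),(cap.mean(0)*1000).round(1) if len(cap) else '',rect(cap) if len(cap) else '')
    m=(P[:,2]>.029)&(P[:,2]<.038)&(P[:,0]<.76)&(P[:,1]>.06)&(P[:,0]>.35)&(P[:,1]<.34)
    print('tote',m.sum(),rect(P[m][:,:2]))
E
```

```text
scene
L body (array([ 436.9, -101.1]), 92.1, 50.1, -63.9) top 231 (array([ 436.9, -100.7]), 89.8, 48.8, -62.8) cap 136 [ 446.9 -120.6] (array([ 444.1, -118.9]), 42.2, 39.2, -26.6)
M body (array([616.2, -92.2]), 71.3, 39.2, -72.1) top 209 (array([615.9, -92.4]), 69.1, 38.6, -72.1) cap 110 [ 621.4 -107.5] (array([ 620.7, -106.6]), 30.5, 29.5, 59.3)
S body (array([ 449.8, -341.5]), 51.5, 31.1, -25.6) top 103 (array([ 449.2, -342. ]), 50.2, 30.8, -23.3) cap 68 [ 458.9 -345.2] (array([ 457.6, -344.7]), 23.7, 23.0, -63.9)
tote 1945 (array([567.3, 183.5]), 296.5, 130.8, -15.0)
side
L body (array([ 434.1, -100.1]), 91.6, 48.3, -64.5) top 633 (array([ 434.2, -100.6]), 90.8, 47.8, -64.2) cap 301 [ 443.  -119.1] (array([ 443.5, -120.2]), 41.1, 40.3, -32.9)
M body (array([613.2, -91.8]), 68.4, 38.9, -72.3) top 311 (array([613.6, -92.2]), 67.5, 38.0, -72.6) cap 148 [ 618.5 -106.3] (array([ 618.7, -106.8]), 31.8, 31.4, -43.6)
S body (array([ 448.1, -341. ]), 50.4, 32.6, -24.5) top 158 (array([ 447.1, -341.4]), 48.6, 31.0, -27.7) cap 73 [ 456.  -344.9] (array([ 455.6, -346.5]), 23.1, 22.6, 85.2)
tote 6287 (array([568.1, 181.6]), 291.4, 129.0, -14.8)
```

The pictures show S at scene px (106,185), L at (203,150) and M at (246,186). In the side view the tote pockets run small (162,262), large (187,290), medium (213,335), matching the detector. I'll go above the small bottle first and check the pocket profile.

Request:
apply_moves:
  moves:
    - [1,20.15,23.25,-2,-0.852]
    - [1,20.15,23.25,-2,-0.852]
    - [1,20.15,23.25,-2,-0.852]
    - [1,20.15,23.25,-2,-0.852]
    - [1,20.15,23.25,-2,-0.852]
    - [1,20.15,23.25,-2,-0.852]
    - [1,20.15,23.25,-2,-0.852]
    - [1,20.15,23.25,-2,-0.852]
    - [1,20.15,23.25,-2,-0.852]
    - [1,20.15,23.25,-2,-0.852]
    - [1,20.15,23.25,-2,-0.852]
    - [1,20.15,23.25,-2,-0.852]

```text
t: 2.1
tcp_pos: [0.4482, -0.3422, 0.1819]
ee_rot: [0.695, 3.064, -0.0]
ft_force: [-0.9, 0.2, -0.1]
opening: 0.0873
gripper_force: 0.0
```

Run:
```python
from h import *
for cam in ['scene','side']:
    P,C=cloud([dict(np.load(f'{cam}0.npz'))])
    a=np.radians(-14.9);ey=np.array([np.cos(a),np.sin(a)]);ex=np.array([-ey[1],ey[0]])
    Q=(P[:,:2]-[.5677,.1825]);u=Q@ey*1000;v=Q@ex*1000;z=P[:,2]*1000
    for lab,c in [('neg',-84.5),('mid',0),('pos',84.5)]:
        m=(abs(u-c)<42)&(abs(v)<57)&(z<24)&(z>0)
        print(cam,lab,m.sum(),'u',np.percentile(u[m],[1,99]).round(1),'v',np.percentile(v[m],[1,99]).round(1))
```

```text
scene neg 173 u [-116.5  -86.1] v [-27.1  43.5]
scene mid 349 u [-34.2   6.1] v [-37.1  54.9]
scene pos 162 u [61.3 88.7] v [-17.7  34.2]
side neg 1304 u [-102.6  -58.2] v [-42.3  36. ]
side mid 1689 u [-19.2  33.1] v [-53.   47.4]
side pos 582 u [ 77.5 110.6] v [-31.7  26.5]
```

Request:
apply_moves:
  moves:
    - [1,0,0,-4,0]
    - [1,0,0,-8,0]
    - [1,0,0,-11,0]
    - [1,0,0,-13.5,0]
    - [1,0,0,-15.1,0]
    - [1,0,0,-15.1,0]
    - [-1,0,0,-15.1,0]
    - [-1,0,0,-15.1,0]
    - [-1,0,0,-15.1,0]
    - [-1,0,0,-15.1,0]
    - [-1,0,0,-15.1,0]
    - [-1,0,0,-15.1,0]
    - [-1,0,0,-15.1,0]
    - [-1,0,0,-14,0]
    - [-1,0,0,-11,0]
    - [-1,0,0,-7,0]
    - [-1,0,0,-3,0]
    - [-1,0,0,0,0]
    - [-1,0,0,0,0]

```text
t: 3.68
tcp_pos: [0.4526, -0.3438, 0.1907]
ee_rot: [0.688, 3.05, -0.008]
ft_force: [1.2, -0.5, 0.6]
opening: 0.0085
gripper_force: 0.0
```

Run:
```python
from bench import r
import cv2,numpy as np
print({k:np.round(v,3) for k,v in r.observe().items()})
d=[r.read_camera(c) for c in ['scene','side','wrist']]
cv2.imwrite('pics/a1.png',np.hstack([d[1]['frame'][:,256:],d[0]['frame'][:,:256],]) [:,:,::-1])
cv2.imwrite('pics/a1w.png',d[2]['frame'][:,:,::-1])
```

```text
{'t': np.float64(3.683), 'qpos': array([-0.363,  0.288, -0.165,  0.003, -1.102, -1.653]), 'dq': array([ 0.001,  0.054, -0.098, -0.047,  0.079, -0.003]), 'tau': array([-8.9000e-02, -3.1974e+01,  1.6952e+01,  3.6750e+00, -5.8400e-01,
       -6.0000e-03]), 'tcp_pos': array([ 0.453, -0.344,  0.191]), 'ee_rot': array([ 0.688,  3.05 , -0.008]), 'ft_force': array([ 1.209, -0.476,  0.583]), 'torque': array([-0.078, -0.099,  0.01 ]), 'gripper_force': np.float64(0.0), 'opening': np.float64(0.008)}
```

View pics/a1.png

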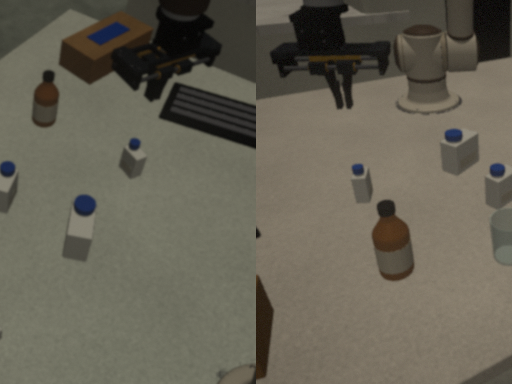

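The bottle still stands at (361,185) in the right half. The fingers were still closing when the lift began, so I missed it. I'll reopen, remeasure and close for longer.

Request:
apply_moves:
  moves:
    - [0.4,0,0,0,0]
    - [0.4,0,0,0,0]
    - [0.4,0,0,0,0]
    - [0.4,0,0,0,0]
    - [0.4,0,0,0,0]
    - [0.4,0,0,0,0]
    - [0.4,0,0,0,0]
    - [0.4,0,0,0,0]

```text
t: 4.5
tcp_pos: [0.4488, -0.3415, 0.1817]
ee_rot: [-0.694, -3.064, -0.0]
ft_force: [0.9, -0.4, -0.6]
opening: 0.0468
gripper_force: 0.0
```

```bash
cat >> h.py <<'E'
def bottle(cams,c,h,rad=.075):
    from bench import r
    for cam in cams:
        P,C=cloud([r.read_camera(cam)])
        near=np.hypot(*(P[:,:2]-c).T)<rad
        top=P[near&(abs(P[:,2]-h)<.004)][:,:2]
        body=P[near&(P[:,2]>.012)&(P[:,2]<h+.004)][:,:2]
        print(cam,'body',rect(body),'top',len(top),rect(top) if len(top) else '')
E
python3 - <<'E'
from h import *
bottle(['scene','side'],(.449,-.341),.064)
E
```

```text
scene body (array([ 450. , -341.1]), 51.1, 31.3, -27.8) top 115 (array([ 449.4, -341.4]), 49.9, 29.5, -25.0)
side body (array([ 448.2, -341.4]), 50.1, 31.9, -23.9) top 174 (array([ 448.1, -341.5]), 49.5, 31.2, -24.1)
```

Request:
apply_moves:
  moves:
    - [0.4,0,0,-3,0]
    - [0.4,0,0,-6.5,0]
    - [0.4,0,0,-9.5,0]
    - [0.4,0,0,-12,0]
    - [0.4,0,0,-14,0]
    - [0.4,0,0,-15.1,0]
    - [0.4,0,0,-15.1,0]
    - [-1,0,0,-15.1,0]
    - [-1,0,0,-15.1,0]
    - [-1,0,0,-15.1,0]
    - [-1,0,0,-15.1,0]
    - [-1,0,0,-15.1,0]
    - [-1,0,0,-15.1,0]
    - [-1,0,0,-15.1,0]
    - [-1,0,0,-15.1,0]
    - [-1,0,0,-15.1,0]
    - [-1,0,0,-15.1,0]
    - [-1,0,0,-15.1,0]

```text
t: 6.1
tcp_pos: [0.4492, -0.3417, 0.0315]
ee_rot: [0.693, 3.063, -0.001]
ft_force: [-0.4, 1.1, 5.4]
opening: 0.0301
gripper_force: 29.9
```

Request:
apply_moves:
  moves:
    - [-1,0,0,1.5,0]
    - [-1,0,0,4,0]
    - [-1,0,0,7.5,0]
    - [-1,0,0,11,0]
    - [-1,4,10,14,0.35]
    - [-1,20.1,50.2,14,1.757]
    - [-1,20.1,50.2,14,1.757]
    - [-1,20.1,50.2,14,1.757]
    - [-1,20.1,50.2,14,1.757]
    - [-1,20.1,50.2,14,1.757]
    - [-1,20.1,50.2,14,1.757]
    - [-1,20.1,50.2,14,1.757]
    - [-1,20.1,50.2,14,1.757]
    - [-1,20.1,50.2,14,1.757]
    - [-1,20.1,50.2,14,1.757]
    - [-1,20.1,50.2,14,1.757]
    - [-1,20.1,50.2,14,1.757]
    - [-1,20.1,50.2,14,1.757]
    - [-1,20.1,50.2,14,1.757]
    - [-1,20.1,50.2,14,1.757]

```text
t: 7.77
tcp_pos: [0.6489, 0.1605, 0.1692]
ee_rot: [1.911, -2.49, -0.002]
ft_force: [0.4, -0.4, -0.5]
opening: 0.0297
gripper_force: 29.9
```

Request:
apply_moves:
  moves:
    - [-1,0,0,0,0]
    - [-1,0,0,0,0]
    - [-1,0,0,0,0]

```text
t: 8.02
tcp_pos: [0.6496, 0.1592, 0.171]
ee_rot: [-1.913, 2.492, 0.0]
ft_force: [0.3, 0.7, -1.2]
opening: 0.0296
gripper_force: 29.9
```

Run:
```python
from bench import r
from h import *
o=r.observe();print(o['tcp_pos'],o['ee_rot'],o['opening'],np.degrees(2*np.arctan2(o['ee_rot'][1],o['ee_rot'][0]))-90)
t=o['tcp_pos']
for cam in ['scene','side']:
    P,C=cloud([r.read_camera(cam)])
    m=(np.hypot(*(P[:,:2]-t[:2]).T)<.05)&(P[:,2]<t[2]-.005)&(P[:,2]>.06)
    print(cam,m.sum(),rect(P[m][:,:2]),np.percentile(P[m][:,2],[1,99]))
```

```text
[0.64957376 0.15924135 0.17104154] [-1.91250235e+00  2.49224548e+00  4.64451299e-05] 0.02964987984110675 165.003910461754
scene 262 (array([659.1, 150.6]), 53.9, 26.5, 46.9) [0.14138143 0.16552414]
side 264 (array([640.7, 166.1]), 53.7, 24.2, 47.0) [0.14157163 0.1650785 ]
```

Request:
apply_moves:
  moves:
    - [-1,0,0.1,-3,0]
    - [-1,0,0.1,-6,0]
    - [-1,0,0.1,-8,0]
    - [-1,0,0.1,-9,0]
    - [-1,0,0.1,-9.8,0]
    - [-1,0,0.1,-10.6,0]
    - [-1,0,0.1,-11.2,0]
    - [-1,0,0.1,-11.8,0]
    - [-1,0,0.1,-12.3,0]
    - [-1,0,0.1,-12.7,0]
    - [-1,0,0.1,-13,0]
    - [-1,0,0.1,-13,0]

```text
t: 9.12
tcp_pos: [0.6495, 0.1614, 0.0402]
ee_rot: [1.915, -2.489, -0.0]
ft_force: [-0.2, -0.8, -0.6]
opening: 0.0294
gripper_force: 29.9
```

Request:
apply_moves:
  moves:
    - [-1,0,0,-0.15,0]
    - [-1,0,0,-0.25,0]
    - [-1,0,0,-0.25,0]
    - [-1,0,0,-0.25,0]

```text
t: 9.45
tcp_pos: [0.6503, 0.1616, 0.0395]
ee_rot: [-1.916, 2.488, -0.001]
ft_force: [-2.3, -0.2, 5.5]
opening: 0.0297
gripper_force: 29.9
```

Request:
apply_moves:
  moves:
    - [0.3,0,0,0,0]
    - [0.3,0,0,0,0]
    - [0.3,0,0,0,0]
    - [0.3,0,0,0,0]
    - [0.3,0,0,0,0]
    - [0.3,0,0,0,0]
    - [0.3,0,0,1,0]
    - [0.4,0,0,4,0]
    - [0.4,0,0,8,0]
    - [0.4,0,0,12,0]
    - [0.4,0,0,15,0]
    - [0.4,-3.5,-25.25,15,0.571]
    - [0.4,-3.5,-25.25,15,0.571]
    - [0.4,-3.5,-25.25,15,0.571]
    - [0.4,-3.5,-25.25,15,0.571]
    - [0.4,-3.5,-25.25,15,0.571]
    - [0.4,-3.5,-25.25,15,0.571]
    - [0.4,-3.5,-25.25,15,0.571]
    - [0.4,-3.5,-25.25,15,0.571]
    - [0.4,-3.5,-25.25,15,0.571]

```text
t: 11.12
tcp_pos: [0.615, -0.0911, 0.1889]
ee_rot: [-2.538, 1.85, -0.001]
ft_force: [0.2, 0.0, 0.4]
opening: 0.061
gripper_force: 0.0
```

Run:
```python
from bench import r
from h import *
bottle(['scene','side'],(.65,.1606),.072,.055)
bottle(['scene','side'],(.615,-.092),.072)
for c in ['scene','side']: print([(f['position'],f['score']) for f in r.find_in('bottle_small',c)[:2]])
```

```text
scene body (array([653.2, 156.6]), 107.8, 99.5, 44.1) top 131 (array([651.5, 160. ]), 46.2, 30.9, 78.0)
side body (array([649.9, 160.9]), 108.7, 108.6, -64.4) top 257 (array([649.4, 160.7]), 47.4, 31.3, 75.3)
scene body (array([615.5, -92.6]), 71.9, 40.1, -71.9) top 230 (array([616.7, -92.2]), 68.7, 39.0, -75.2)
side body (array([613.6, -91.4]), 66.9, 39.9, -70.8) top 331 (array([613.8, -91.4]), 65.9, 37.8, -71.9)
[([0.6624, 0.1595, 0.0579], 0.79)]
[([0.643, 0.1705, 0.0697], 0.78)]
```

Request:
apply_moves:
  moves:
    - [0.4,0,-0.1,-3,0]
    - [0.4,0,-0.1,-6.5,0]
    - [0.4,0,-0.1,-9.5,0]
    - [0.4,0,-0.1,-12,0]
    - [0.4,0,-0.1,-14.2,0]
    - [0.4,0,-0.1,-15.3,0]
    - [0.4,0,-0.1,-15.3,0]
    - [-1,0,-0.1,-15.3,0]
    - [-1,0,-0.1,-15.3,0]
    - [-1,0,-0.1,-15.3,0]
    - [-1,0,-0.1,-15.3,0]
    - [-1,0,-0.1,-15.3,0]
    - [-1,0,-0.1,-15.3,0]
    - [-1,0,-0.1,-15.3,0]
    - [-1,0,-0.1,-15.3,0]
    - [-1,0,-0.1,-15.3,0]
    - [-1,0,-0.1,-15.3,0]

```text
t: 12.83
tcp_pos: [0.6154, -0.092, 0.0366]
ee_rot: [-2.539, 1.848, -0.002]
ft_force: [-1.7, 0.0, 5.4]
opening: 0.0376
gripper_force: 30.0
```

Request:
apply_moves:
  moves:
    - [-1,0,0,1.5,0]
    - [-1,0,0,4,0]
    - [-1,0,0,7.5,0]
    - [-1,0,0,11,0]
    - [-1,-3,7,13,-0.1]
    - [-1,-12.95,29.6,13,-0.571]
    - [-1,-12.95,29.6,13,-0.571]
    - [-1,-12.95,29.6,13,-0.571]
    - [-1,-12.95,29.6,13,-0.571]
    - [-1,-12.95,29.6,13,-0.571]
    - [-1,-12.95,29.6,13,-0.571]
    - [-1,-12.95,29.6,13,-0.571]
    - [-1,-12.95,29.6,13,-0.571]
    - [-1,-12.95,29.6,13,-0.571]
    - [-1,-12.95,29.6,13,-0.571]
    - [-1,-12.95,29.6,13,-0.571]
    - [-1,-12.95,29.6,13,-0.571]
    - [-1,-12.95,29.6,13,-0.571]

```text
t: 14.33
tcp_pos: [0.4857, 0.2027, 0.165]
ee_rot: [1.913, -2.491, -0.0]
ft_force: [-0.2, -0.7, -2.2]
opening: 0.0379
gripper_force: 29.9
```

Request:
apply_moves:
  moves:
    - [-1,0,0.1,-2.5,0]
    - [-1,0,0.1,-5,0]
    - [-1,0,0.1,-7,0]
    - [-1,0,0.1,-8,0]
    - [-1,0,0.1,-8.8,0]
    - [-1,0,0.1,-9.6,0]
    - [-1,0,0.1,-10.2,0]
    - [-1,0,0.1,-10.8,0]
    - [-1,0,0.1,-11.3,0]
    - [-1,0,0.1,-11.7,0]
    - [-1,0,0.1,-12,0]
    - [-1,0,0.1,-12,0]
    - [-1,0,0.1,-12.1,0]
    - [-1,0,0.1,-12.2,0]
    - [-1,0,0.1,-12.2,0]

```text
t: 15.58
tcp_pos: [0.4856, 0.2053, 0.0446]
ee_rot: [-1.916, 2.488, -0.0]
ft_force: [-3.2, -0.5, 4.5]
opening: 0.0376
gripper_force: 30.0
```

Request:
apply_moves:
  moves:
    - [0.4,0,0,0,0]
    - [0.4,0,0,0,0]
    - [0.4,0,0,0,0]
    - [0.4,0,0,0,0]
    - [0.4,0,0,0,0]
    - [0.4,0,0,0,0]
    - [0.4,0,0,1,0]
    - [0.7,0,0,4,0]
    - [0.7,0,0,8,0]
    - [0.7,0,0,12,0]
    - [0.7,0,0,15,0]
    - [0.7,-5,-30.5,15,0.714]
    - [0.7,-5,-30.5,15,0.714]
    - [0.7,-5,-30.5,15,0.714]
    - [0.7,-5,-30.5,15,0.714]
    - [0.7,-5,-30.5,15,0.714]
    - [0.7,-5,-30.5,15,0.714]
    - [0.7,-5,-30.5,15,0.714]
    - [0.7,-5,-30.5,15,0.714]
    - [0.7,-5,-30.5,15,0.714]

```text
t: 17.25
tcp_pos: [0.4336, -0.1041, 0.194]
ee_rot: [2.66, -1.671, 0.0]
ft_force: [0.6, -0.6, 0.1]
opening: 0.0739
gripper_force: 0.0
```

Request:
apply_moves:
  moves:
    - [0.7,0,0,0,0]
    - [0.7,0,0,0,0]

```text
t: 17.42
tcp_pos: [0.4354, -0.1, 0.1938]
ee_rot: [-2.664, 1.664, -0.001]
ft_force: [0.2, 1.3, 0.4]
opening: 0.0742
gripper_force: 0.0
```

Run:
```python
from bench import r
from h import *
bottle(['scene','side'],(.486,.204),.080,.055)
bottle(['scene','side'],(.4355,-.1005),.080)
o=r.observe();print(o['tcp_pos'],np.degrees(2*np.arctan2(o['ee_rot'][1],o['ee_rot'][0]))-90)
```

```text
scene body (array([492.8, 198.2]), 107.7, 90.6, 46.6) top 144 (array([486.5, 204.2]), 68.5, 37.9, 75.5)
side body (array([485.4, 205.3]), 109.5, 106.9, 27.4) top 627 (array([483.8, 204.3]), 68.3, 38.2, 75.0)
scene body (array([ 436.2, -100.5]), 93.0, 51.0, -64.3) top 248 (array([ 436.2, -100.2]), 92.4, 49.1, -63.0)
side body (array([ 434.1, -100.1]), 92.3, 48.2, -64.4) top 670 (array([ 434.2, -100.8]), 90.9, 47.9, -64.4)
[ 0.43564107 -0.09894459  0.19336999] 206.18933376378538
```

Request:
apply_moves:
  moves:
    - [0.7,0,0,-3,0]
    - [0.7,0,0,-6.5,0]
    - [0.7,0,0,-9.5,0]
    - [0.7,0,0,-12,0]
    - [0.7,0,0,-14.2,0]
    - [0.7,0,0,-15.3,0]
    - [0.7,0,0,-15.3,0]
    - [-1,0,0,-15.3,0]
    - [-1,0,0,-15.3,0]
    - [-1,0,0,-15.3,0]
    - [-1,0,0,-15.3,0]
    - [-1,0,0,-15.3,0]
    - [-1,0,0,-15.3,0]
    - [-1,0,0,-15.3,0]
    - [-1,0,0,-15.3,0]
    - [-1,0,0,-15.3,0]
    - [-1,0,0,-15.3,0]
    - [-1,0,0,-15.3,0]

```text
t: 19.12
tcp_pos: [0.4353, -0.1001, 0.041]
ee_rot: [-2.665, 1.663, -0.001]
ft_force: [-2.1, 0.3, 6.1]
opening: 0.0475
gripper_force: 30.0
```

Request:
apply_moves:
  moves:
    - [-1,0,0,1,0]
    - [-1,0,0,3,0]
    - [-1,0,0,6,0]
    - [-1,0,0,9,0]
    - [-1,0,0,12,0]
    - [-1,2,4,14,-0.1]
    - [-1,4,8,14,-0.2]
    - [-1,6,12,14,-0.3]
    - [-1,8,16,14,-0.4]
    - [-1,10,20,14,-0.5]
    - [-1,11.5,24,14,-0.6]
    - [-1,12.7,27,14,-0.7]
    - [-1,13.2,28.35,14,-0.717]
    - [-1,13.2,28.35,14,-0.717]
    - [-1,13.2,28.35,14,-0.717]
    - [-1,13.2,28.35,14,-0.717]
    - [-1,13.2,28.35,14,-0.717]

```text
t: 20.53
tcp_pos: [0.5665, 0.1824, 0.1797]
ee_rot: [1.91, -2.492, -0.001]
ft_force: [-0.3, -0.5, -2.2]
opening: 0.048
gripper_force: 29.9
```

Request:
apply_moves:
  moves:
    - [-1,0,0,-2.5,0]
    - [-1,0,0,-5,0]
    - [-1,0,0,-7,0]
    - [-1,0,0,-8.5,0]
    - [-1,0,0,-9.6,0]
    - [-1,0,0,-10.4,0]
    - [-1,0,0,-11.1,0]
    - [-1,0,0,-11.7,0]
    - [-1,0,0,-12.2,0]
    - [-1,0,0,-12.6,0]
    - [-1,0,0,-12.9,0]
    - [-1,0,0,-13,0]
    - [-1,0,0,-13.1,0]
    - [-1,0,0,-13.2,0]
    - [-1,0,0,-13.2,0]

```text
t: 21.78
tcp_pos: [0.5675, 0.1837, 0.0491]
ee_rot: [-1.912, 2.492, -0.0]
ft_force: [-1.4, 0.3, 0.1]
opening: 0.0477
gripper_force: 30.0
```

Request:
apply_moves:
  moves:
    - [-1,0,0,-0.1,0]
    - [-1,0,0,-0.15,0]
    - [-1,0,0,-0.15,0]
    - [-1,0,0,-0.15,0]

```text
t: 22.12
tcp_pos: [0.5676, 0.1838, 0.049]
ee_rot: [-1.912, 2.491, -0.001]
ft_force: [-5.1, 0.0, 8.9]
opening: 0.0477
gripper_force: 30.0
```

Request:
apply_moves:
  moves:
    - [0.4,0,0,0,0]
    - [0.4,0,0,0,0]
    - [0.4,0,0,0,0]
    - [0.4,0,0,0,0]
    - [0.4,0,0,0,0]
    - [0.4,0,0,1,0]
    - [0.4,0,0,4,0]
    - [0.4,0,0,8,0]
    - [0.4,0,0,12,0]
    - [0.4,0,0,15,0]
    - [0.4,-10,-25,16,0]
    - [0.4,-10,-25,16,0]
    - [0.4,-10,-25,16,0]
    - [0.4,-10,-25,16,0]
    - [0.4,-10,-25,16,0]
    - [0.4,-10,-25,16,0]
    - [0.4,-10,-25,16,0]
    - [0.4,-10,-25,16,0]
    - [0.4,-10,-25,16,0]
    - [0.4,-10,-25,16,0]

```text
t: 23.78
tcp_pos: [0.4678, -0.0663, 0.2073]
ee_rot: [-1.911, 2.492, -0.001]
ft_force: [-0.2, -0.3, -0.1]
opening: 0.0609
gripper_force: 0.0
```

Run:
```python
from bench import r
from h import *
d=r.read_camera('side');cv2.imwrite('pics/end.png',d['frame'][:,:,::-1])
for c,h in [((.5677,.1825),.088),((.486,.204),.080),((.65,.1606),.072)]:
    P,C=cloud([d]);m=(np.hypot(*(P[:,:2]-c).T)<.055)&(abs(P[:,2]-h)<.006)
    print(rect(P[m][:,:2]),np.median(P[m][:,2]),h)
```

```text
(array([566.5, 183.1]), 89.8, 49.8, 74.4) 0.08775634735685382 0.088
(array([483.9, 204.2]), 68.7, 38.6, 75.4) 0.07961416209524622 0.08
(array([649.6, 160.5]), 47.6, 31.0, 74.9) 0.07169014260230054 0.072
```

View pics/end.png

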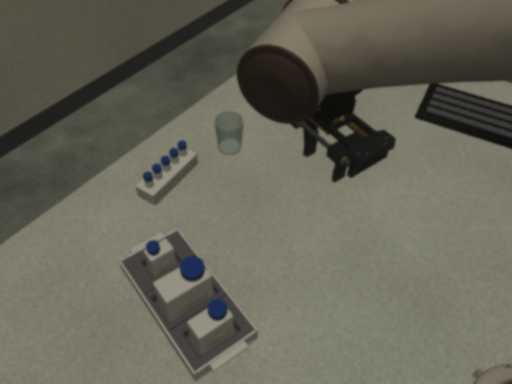

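All three bottles stand upright in their pockets at full depth (side px (158,258), (185,287), (208,325)), and the gripper is clear.

```bash
python3 -c "
from bench import r
print(r.hand_in())"
```

```text
the job is handed in; nothing more can be done
None
```

All three bottles stand upright on the floors of their matching compartments, and the job was handed in at about 24 s. My first grasp of the small bottle missed because I lifted before the fingers had closed; the bottle wasn't displaced, and the arm went nowhere near the beaker, amber bottle or vial rack.

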